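# Nest the empty parts cups on the camera repair bench

### The arm

A 7-joint arm with a two-finger parallel gripper is mounted at the origin on the work surface. World frame = base frame: x ahead of the robot, y to its left, z up, the work surface at z = 0. Lengths are in m, angles in rad, forces in N, time in s.
With the tool pointing down it reaches from about 0.4 to 0.85 m from the base axis. Payload 10.4 kg.
Tool frame: the origin (TCP) lies on the centre line of the jaws, within the pads' length; the fingertips stand 22 mm ahead of it and the grasp point (between the pads) lies 3 mm ahead of it; z points along the fingers, y is the line along which they close (so a half turn about z gives the same grasp; the last joint's range is limited). The gripper opens to 87 mm and grips with 3 to 60 N. Pads are 19 mm wide; open, the fingers measure 117 mm over their backs; the gripper's body (75 mm by 190 mm) begins 51 mm behind the grasp point.
Start: joints at [-1.273, 0.332, -0.065, 1.46, 0.022, 1.35, -0.088], TCP at [0.197, 0.593, 0.245] pointing down, gripper open.
Joint ranges: [-2.6, 2.6], [-0.5, 2.12], [-1.47, 1.34], [0.16, 2.42], [-1.27, 4.41], [0.06, 2.06], [-2.6, 2.6]. Speed limits (rad/s): [2.22, 2.22, 2.79, 2.79, 3.14, 3.14, 3.14].

### API

Orientations are given as a unit quaternion [x, y, z, w].
In Python, from bench import r gives the robot as it stands.
- The arm moves only by the shell command python3 jog.py [FORCE], which reads ROWS from standard input. ROWS is a JSON list of rows, 1 to 12 of them, each an object with the fields dx, dy, dz (the shift in m), spin (a turn about the tool's z in rad), aperture (the finger opening in m); a field left out counts as zero (the opening has to be given); each row is the pose to reach, as a shift and turn from the pose commanded when the command began, along the tool's axes at that moment; what a row does not reach only later rows make up. A row lasts 1/10 s, in which the tool goes at most 0.05 m and 0.15 rad, less where a joint would pass 70% of its speed; a pose out of reach is approached as far as the arm can. The fingers move at their own pace and stop on an object; FORCE is the grip in N (left out, the last holds). Time passes only in rows, so rows that do not move let the fingers close. It prints the time, the measured TCP pose, the force, the opening and the grip force at its end. Input that does not fit is refused with a message, and nothing moves.
- r.read_state(): the state, without advancing time (a new reading comes with each control period).
- r.camera(name): name is "side" or "top"; returns a dict with "img" (480x640x3 uint8, red, green, blue), "fx", "fy", "cx", "cy" (pixels), "pose" (4x4, takes a point from camera to world coordinates). Camera axes: x right, y down, z forward; pixel columns grow to the right and rows downward; lengths in m; the calibration is good to about 2 mm. A picture is of the moment at which its call begins. There is no depth.
- r.close_job(): hands the job in; it is judged then, once.
The state is a dict: "time": time; "joint_positions": joint angles; "joint_vel": joint speeds; "joint_torque": joint torques, N m; "ee_pos": TCP position; "eef_rot": TCP orientation; "ft_force": force on the tool from outside, world axes, zero at the start; "torque": the same for the moment, N m; "width": finger opening in m; "grip_force": force on a finger pad.
Only numpy, scipy, OpenCV 4.12 (cv2) and the standard library are available. Lean on these libraries where they do the work, as an engineer would, in place of code of your own. Each camera call takes 0.05 s, during which the arm holds its last target. There are 200 camera calls.

### The job

Tidy the repair bench: pick up the empty yellow parts cup and lower it, held until its foot is well inside, into the empty blue parts cup, so that it is fully nested, upright and let go. Leave the empty blue cup standing where it is, and leave the other blue cup, the one with a lens in it, alone.

Things in the scene. Friction and masses are not known exactly. Their poses are not given: they have to be found in the camera images.
- yellow_cup: Yellow, empty, loose, 60 g; rigid hollow cup, open on top, 66 mm high: tapered body (38 mm across at the foot, 50 mm above) up to 38 mm, then a step out to a straight collar (60 mm outside, 55 mm inside) up to the rim; walls 2.5 mm. Origin: centre of underside, z up. Grip the collar from above. Fully nested, its step rests on the other cup's rim: origin 28 mm above the other's.
- blue_cup: Blue, empty, loose, 60 g, stands upright; same shape as the yellow one: rigid hollow cup, open on top, 66 mm high: tapered body (38 mm across at the foot, 50 mm above) up to 38 mm, then a step out to a straight collar (60 mm outside, 55 mm inside) up to the rim; walls 2.5 mm. Origin: centre of underside, z up.
- lens_cup: The same kind of blue cup, 60 mm across and 66 mm high, but with a lens in a silver and black mount filling its mouth (top of the glass 71 mm above the bench), about 140 g; not to be touched. Origin: centre of its underside, z up.

How it is judged:
On the way:
1. the yellow cup, held in the fingers, is lowered until its foot is inside the empty blue cup (at least about 10 mm below the rim) (contact force between the fingers and yellow_cup above 0.5 N and horizontal distance between yellow_cup and blue_cup below 0.015 m and z of yellow_cup in the frame of blue_cup between 0.015 and 0.056 m), for 0.1 s.
At the end, for the whole second after the job is handed in: The yellow cup is fully nested in the empty blue cup (its origin 22 to 34 mm above the blue one's, centres within 10 mm), both upright within 10 degrees and at rest, the blue cup on the bench within 30 mm of where it started, and the cup with the lens undisturbed (horizontal distance between yellow_cup and blue_cup below 0.01 m and z of yellow_cup in the frame of blue_cup between 0.022 and 0.034 m and angle between each of yellow_cup, blue_cup's own z axis and vertical below 0.175 rad and height (world z) of blue_cup below 0.01 m and distance of blue_cup from where it was at the start of the episode below 0.03 m and linear speed of each of yellow_cup, blue_cup below 0.02 m/s); the robot touches nothing.
It fails at once if the blue cup with the lens is shifted by more than 20 mm or tipped by more than 15 degrees (distance of lens_cup from where it was at the start of the episode above 0.02 m or angle between lens_cup's own z axis and vertical above 0.262 rad).
It fails at once if the cup with the lens is touched by the gripper (contact force between the fingers and lens_cup above 1 N).
It also fails if it takes over 40 s, if anything falls off the work surface, if the arm or the gripper's body presses on something with over 40 N, if the wrist force passes 120 N, or if a joint passes its speed limit or range.

## Working session

There is one attempt and no reset: what is moved stays moved. The work goes in short steps, Python scripts to look and compute and a shell command to move; the robot and the scene stay as the last step left them, time stands still between calls to the robot, and variables do not carry over. Pictures are saved under pics/ and viewed, at most 10 in all, crops included, and the job is handed in when it is done.

```bash
ls; mkdir -p pics
python3 - <<'E'
from bench import r
import cv2,numpy as np
s=r.read_state();print(s['time'],s['ee_pos'],s['eef_rot'],s['width'])
for n in("top","side"):
    c=r.camera(n);cv2.imwrite(f"pics/{n}0.png",c["img"][:,:,::-1]);print(n,c["fx"],c["fy"],c["cx"],c["cy"],np.round(c["pose"],4).tolist())
E
```

```text
bench.py
jog.py
pics
0.0 [0.19694359 0.59277566 0.24374716] [ 1.59701103e-01  9.87165149e-01 -7.17990900e-04 -1.01140015e-04] 0.08686416387021893
top 606.0509096473564 606.0509096473564 324.7105918103768 236.19937590018728 [[0.0111, -0.994, 0.1087, 0.4441], [-0.9997, -0.0133, -0.0189, 0.0112], [0.0203, -0.1085, -0.9939, 1.1231], [0.0, 0.0, 0.0, 1.0]]
side 434.68593824998163 434.68593824998163 324.7600623869201 239.63907777030477 [[-0.7141, -0.519, 0.4698, 0.2091], [-0.6999, 0.5154, -0.4945, 0.3603], [0.0145, -0.682, -0.7312, 0.5429], [0.0, 0.0, 0.0, 1.0]]
```

View pics/top0.png

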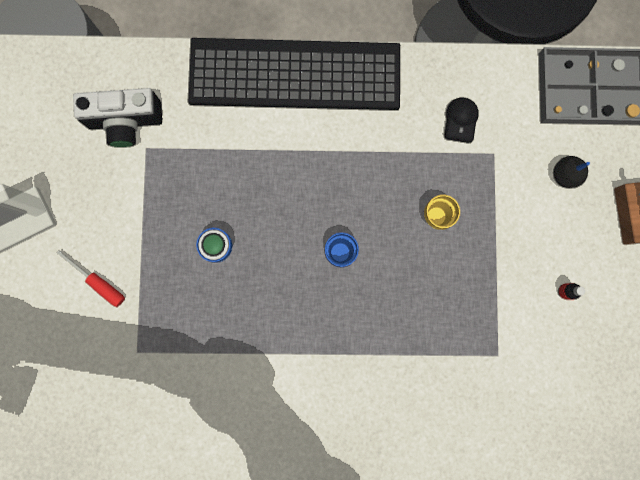

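View pics/side0.png

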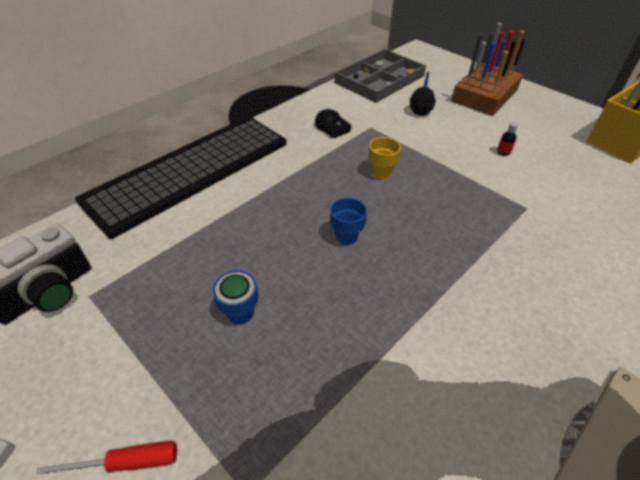

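The top view shows the lens cup at about (213,245), the empty blue cup at (341,250) and the yellow cup at (443,211). In the side view they are at about (236,295), (348,220) and (383,157). All three stand upright. Next I'll measure the rim positions and heights from both views.

```bash
cat > m.py <<'E'
import cv2,numpy as np
from scipy.optimize import least_squares,minimize_scalar
def ray(c,uv,h):
    P=np.asarray(c["pose"]);uv=np.asarray(uv,float).reshape(-1,2)
    d=np.c_[(uv[:,0]-c["cx"])/c["fx"],(uv[:,1]-c["cy"])/c["fy"],np.ones(len(uv))]@P[:3,:3].T
    return (P[:3,3]+d*((h-P[2,3])/d[:,2])[:,None])[:,:2]
def contour(c,col,near,k=4):
    img=cv2.resize(c["img"],None,fx=k,fy=k,interpolation=cv2.INTER_CUBIC)
    hsv=cv2.cvtColor(img,cv2.COLOR_RGB2HSV)
    lo,hi={"y":((18,110,60),(36,255,255)),"b":((100,120,50),(125,255,255))}[col]
    m=cv2.inRange(hsv,lo,hi)
    cs=[q for q in cv2.findContours(m,cv2.RETR_EXTERNAL,cv2.CHAIN_APPROX_NONE)[0] if cv2.contourArea(q)>200*k]
    q=min(cs,key=lambda q:np.linalg.norm(q.reshape(-1,2).mean(0)/k-near))
    return (cv2.convexHull(q).reshape(-1,2)+.5)/k-.5
def rim(c,con,h):
    "circle through the far half of the outline, on plane z=h"
    p=ray(c,con,h);cam=np.asarray(c["pose"])[:2,3];ctr=p.mean(0)
    for _ in range(8):
        d=ctr-cam;d/=np.linalg.norm(d)
        f=p[(p-ctr)@d>0.003]
        s=least_squares(lambda v:np.hypot(*(f-v[:2]).T)-v[2],[*ctr,.03],loss="soft_l1",f_scale=.001).x;ctr=s[:2]
    return s
def measure(ct,cs,col,nt,ns):
    a,b=contour(ct,col,nt),contour(cs,col,ns)
    g=lambda h:np.linalg.norm(rim(ct,a,h)[:2]-rim(cs,b,h)[:2])
    h=minimize_scalar(g,bounds=(.02,.3),method="bounded").x
    return h,g(h),rim(ct,a,h),rim(cs,b,h)
E
python3 - <<'E'
from bench import r
from m import *
t,s=r.camera("top"),r.camera("side")
for n,col,a,b in(("Y","y",(443,211),(383,157)),("B","b",(341,250),(348,220)),("L","b",(213,245),(236,295))):
    h,g,A,B=measure(t,s,col,a,b);print(n,"h %.4f gap %.4f"%(h,g),A.round(4),B.round(4))
    print("   at .066",rim(t,contour(t,col,a),.066).round(4),rim(s,contour(s,col,b),.066).round(4))
from scipy.spatial.transform import Rotation as R
print(R.from_quat(r.read_state()["eef_rot"]).as_matrix().round(4))
E
```

```text
Y h 0.0639 gap 0.0001 [ 0.6079 -0.2179  0.0301] [ 0.6078 -0.218   0.03  ]
   at .066 [ 0.6076 -0.2175  0.0301] [ 0.6061 -0.2155  0.0299]
B h 0.0630 gap 0.0009 [ 0.5382 -0.0385  0.0296] [ 0.5374 -0.039   0.0291]
   at .066 [ 0.5379 -0.0383  0.0295] [ 0.5354 -0.0365  0.0289]
L h 0.0620 gap 0.0004 [0.5436 0.1865 0.0299] [0.5433 0.1862 0.0295]
   at .066 [0.5432 0.1858 0.0298] [0.5405 0.1876 0.0292]
[[-9.490e-01  3.153e-01 -2.000e-04]
 [ 3.153e-01  9.490e-01 -8.000e-04]
 [-0.000e+00 -8.000e-04 -1.000e+00]]
```
Great. Rim ~64mm consistent. Yellow (0.607,-0.217), Blue (0.5375,-0.0385).

Both views agree. The rims stand at about 0.063 m, with yellow at (0.607,-0.217) and blue at (0.5375,-0.0385). The move to above yellow is dx = -0.644, dy = -0.639 in tool axes.

```bash
echo '[{"dx": -0.03,"dy": -0.03,"aperture": 0.087},{"dx": -0.06,"dy": -0.06,"aperture": 0.087},{"dx": -0.09,"dy": -0.09,"aperture": 0.087},{"dx": -0.12,"dy": -0.12,"aperture": 0.087},{"dx": -0.15,"dy": -0.15,"aperture": 0.087},{"dx": -0.18,"dy": -0.18,"aperture": 0.087},{"dx": -0.21,"dy": -0.21,"aperture": 0.087},{"dx": -0.24,"dy": -0.24,"aperture": 0.087},{"dx": -0.27,"dy": -0.27,"aperture": 0.087},{"dx": -0.30,"dy": -0.30,"aperture": 0.087},{"dx": -0.32,"dy": -0.32,"aperture": 0.087},{"dx": -0.32,"dy": -0.32,"aperture": 0.087}]' | python3 jog.py 20
echo '[{"dx": -0.03,"dy": -0.03,"aperture": 0.087},{"dx": -0.06,"dy": -0.06,"aperture": 0.087},{"dx": -0.09,"dy": -0.09,"aperture": 0.087},{"dx": -0.12,"dy": -0.12,"aperture": 0.087},{"dx": -0.15,"dy": -0.15,"aperture": 0.087},{"dx": -0.18,"dy": -0.18,"aperture": 0.087},{"dx": -0.21,"dy": -0.21,"aperture": 0.087},{"dx": -0.24,"dy": -0.24,"aperture": 0.087},{"dx": -0.27,"dy": -0.27,"aperture": 0.087},{"dx": -0.30,"dy": -0.30,"aperture": 0.087},{"dx": -0.324,"dy": -0.319,"aperture": 0.087},{"dx": -0.324,"dy": -0.319,"aperture": 0.087}]' | python3 jog.py
```

```bash
cat > st.py <<'E'
from bench import r
import sys,numpy as np
from scipy.spatial.transform import Rotation as R
s=r.read_state();M=R.from_quat(s["eef_rot"]).as_matrix();p=np.array(s["ee_pos"])
print("q",np.round(s["joint_positions"],2),"tilt",M[:,2].round(4),"p",p.round(4),"w",s["width"])
print("tool delta",(M.T@(np.array(list(map(float,sys.argv[1:4])))-p)).round(4))
E
python3 st.py 0.607 -0.217 0.065
```

```text
time: 1.4
ee_pos: [0.4014, 0.1849, 0.2447]
eef_rot: [0.163, 0.987, 0.0, 0.0]
ft_force: [0.7, 0.5, 0.2]
width: 0.0868
grip_force: 0.0
time: 2.6
ee_pos: [0.6073, -0.2193, 0.2432]
eef_rot: [0.161, 0.987, -0.001, -0.001]
ft_force: [-0.6, -0.6, -0.0]
width: 0.0869
grip_force: 0.0
q [-0.23  0.44  0.69  1.43 -0.28  1.37  1.72] tilt [-0.0017 -0.002  -1.    ] p [ 0.6073 -0.2193  0.2432] w 0.08692377558081174
tool delta [0.0009 0.0026 0.1782]
```

```bash
echo '[{"dx": 0.001,"dy": 0.002,"dz": 0.03,"aperture": 0.087},{"dx": 0.001,"dy": 0.002,"dz": 0.07,"aperture": 0.087},{"dx": 0.001,"dy": 0.002,"dz": 0.11,"aperture": 0.087},{"dx": 0.001,"dy": 0.002,"dz": 0.13,"aperture": 0.087},{"dx": 0.001,"dy": 0.002,"dz": 0.13,"aperture": 0.087}]' | python3 jog.py
python3 st.py 0.607 -0.217 0.065
python3 - <<'E'
from bench import r
from m import *
for n in("top","side"):
    c=r.camera(n);x,y=(443,211) if n=="top" else (383,157)
    cv2.imwrite(f"pics/{n}1.png",cv2.resize(c["img"][max(0,y-80):y+80,x-80:x+80,::-1],(480,480)))
E
```

```text
time: 3.1
ee_pos: [0.6049, -0.2115, 0.1111]
eef_rot: [0.159, 0.987, 0.001, -0.003]
ft_force: [0.5, 0.0, -0.4]
width: 0.0867
grip_force: 0.0
q [-0.21  0.54  0.64  1.59 -0.34  1.13  1.76] tilt [-0.0055  0.0022 -1.    ] p [ 0.6049 -0.2115  0.1111] w 0.08668553635422319
tool delta [-0.004  -0.0045  0.0461]
```

View pics/side1.png

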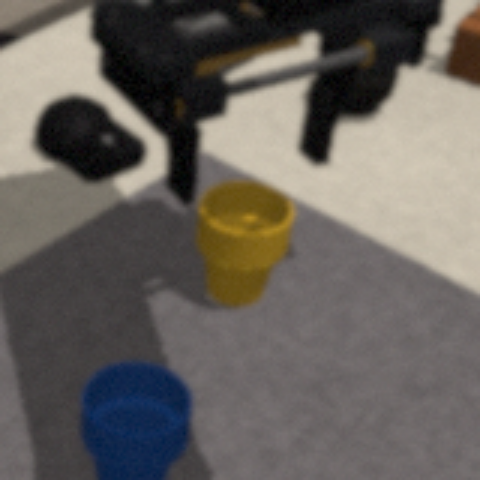

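The side crop shows the fingers above and on either side of the yellow cup, which is at about (245,240) in the crop. I'll settle the arm and re-read the offset.

```bash
python3 st.py 0.607 -0.217 0.065;  echo '[{"aperture": 0.087},{"aperture": 0.087}]' | python3 jog.py >/dev/null; python3 st.py 0.607 -0.217 0.065
```

```text
q [-0.21  0.53  0.64  1.59 -0.34  1.14  1.76] tilt [ 3.e-04  4.e-04 -1.e+00] p [ 0.6069 -0.2131  0.1152] w 0.0870379961099658
tool delta [-0.0013 -0.0037  0.0502]
q [-0.21  0.53  0.64  1.59 -0.34  1.14  1.76] tilt [ 2.5e-03 -2.0e-04 -1.0e+00] p [ 0.6073 -0.2141  0.1162] w 0.08697771311820723
tool delta [-0.0005 -0.0028  0.0512]
```

```bash
echo '[{"dx": -0.001,"dy": -0.003,"dz": 0.02,"aperture": 0.087},{"dx": -0.001,"dy": -0.003,"dz": 0.04,"aperture": 0.087},{"dx": -0.001,"dy": -0.003,"dz": 0.05,"aperture": 0.087},{"dx": -0.001,"dy": -0.003,"dz": 0.05,"aperture": 0.087},{"dx": -0.001,"dy": -0.003,"dz": 0.05,"aperture": 0.087}]' | python3 jog.py; python3 st.py 0.607 -0.217 0.065
echo '[{"aperture": 0.05},{"aperture": 0.05},{"aperture": 0.05},{"aperture": 0.05},{"aperture": 0.05},{"aperture": 0.05},{"aperture": 0.05},{"aperture": 0.05}]' | python3 jog.py 15; python3 st.py 0.607 -0.217 0.065
```

```text
time: 3.9
ee_pos: [0.6069, -0.2174, 0.0654]
eef_rot: [0.16, 0.987, -0.0, 0.0]
ft_force: [-0.4, -0.0, 0.7]
width: 0.0868
grip_force: 0.0
q [-0.18  0.59  0.62  1.62 -0.38  1.05  1.79] tilt [ 9.e-04 -2.e-04 -1.e+00] p [ 0.6069 -0.2174  0.0654] w 0.08679876075505541
tool delta [0.     0.0004 0.0004]
time: 4.7
ee_pos: [0.6066, -0.2173, 0.0647]
eef_rot: [0.16, 0.987, 0.0, 0.0]
ft_force: [-0.6, 1.2, 3.0]
width: 0.0602
grip_force: 15.0
q [-0.18  0.59  0.62  1.62 -0.38  1.05  1.79] tilt [ 4.e-04  1.e-04 -1.e+00] p [ 0.6066 -0.2173  0.0647] w 0.06019684735926666
tool delta [-0.0003  0.0004 -0.0003]
```

The cup is gripped, with the opening at 60.2 mm. Now lift and carry toward blue.

```bash
echo '[{"dz": -0.02,"aperture": 0.05},{"dz": -0.05,"aperture": 0.05},{"dz": -0.08,"aperture": 0.05},{"dz": -0.11,"aperture": 0.05},{"dx": 0.02,"dy": 0.02,"dz": -0.11,"aperture": 0.05},{"dx": 0.04,"dy": 0.05,"dz": -0.11,"aperture": 0.05},{"dx": 0.06,"dy": 0.08,"dz": -0.11,"aperture": 0.05},{"dx": 0.08,"dy": 0.10,"dz": -0.11,"aperture": 0.05},{"dx": 0.1,"dy": 0.12,"dz": -0.11,"aperture": 0.05},{"dx": 0.12,"dy": 0.14,"dz": -0.11,"aperture": 0.05},{"dx": 0.122,"dy": 0.148,"dz": -0.11,"aperture": 0.05},{"dx": 0.122,"dy": 0.148,"dz": -0.11,"aperture": 0.05}]' | python3 jog.py
echo '[{"aperture": 0.05},{"aperture": 0.05},{"aperture": 0.05}]' | python3 jog.py >/dev/null; python3 st.py 0.5375 -0.0385 0.175
python3 - <<'E'
from bench import r
from m import *
t,s=r.camera("top"),r.camera("side")
cv2.imwrite("pics/both2.png",np.hstack([cv2.resize(t["img"][170:330,260:420,::-1],(400,400)),cv2.resize(s["img"][100:260,270:430,::-1],(400,400))]))
E
```

```text
time: 5.9
ee_pos: [0.5375, -0.037, 0.1745]
eef_rot: [0.159, 0.987, 0.0, 0.0]
ft_force: [-0.8, -0.3, -1.0]
width: 0.06
grip_force: 15.0
q [-0.58  0.22  0.65  1.81 -0.14  1.16  1.36] tilt [-1.e-04 -5.e-04 -1.e+00] p [ 0.5374 -0.0396  0.1744] w 0.0600029707120728
tool delta [ 0.0003  0.0011 -0.0006]
```

View pics/both2.png

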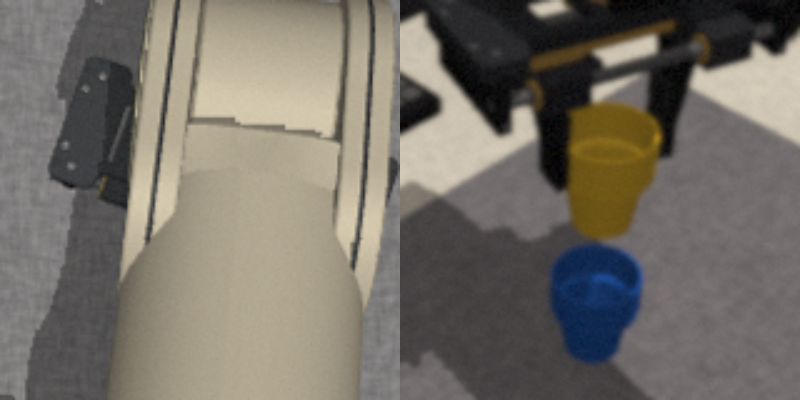

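The top view is blocked by the arm. In the side view the yellow cup hangs upright, its foot at about (600,230) in the right half of the picture, above the blue mouth at (597,268). I'll measure the yellow foot and the blue rim in the side view, using the known foot height.

```bash
cat > foot.py <<'E'
from bench import r
from m import *
def foot(c,con,h):
    "circle, radius 19 mm, through the near edge of the foot on plane z=h"
    p=ray(c,con,h);P=np.asarray(c["pose"]);u=P[:2,2]/np.linalg.norm(P[:2,2])
    low=p[(p@u)<(p@u).min()+.012]
    return least_squares(lambda v:np.hypot(*(low-v).T)-.019,low.mean(0)+.01*u,loss="soft_l1",f_scale=.001).x,len(low)
s=r.camera("side");z=r.read_state()["ee_pos"][2]
def dense(con):
    q=np.vstack([con,con[:1]]);return np.vstack([np.linspace(a,b,6,endpoint=False) for a,b in zip(q[:-1],q[1:])])
Y,B=contour(s,"y",(370,163)),contour(s,"b",(348,222))
print("yellow foot",foot(s,dense(Y),z-.065),"blue foot",foot(s,dense(B),0),"blue rim@.066",rim(s,B,.066),"@.063",rim(s,B,.063))
E
python3 foot.py; python3 st.py .5375 -.0385 .175
```

```text
yellow foot (array([ 0.53832764, -0.0392072 ]), 90) blue foot (array([ 0.5377781 , -0.03867338]), 67) blue rim@.066 [ 0.53537561 -0.03611534  0.02907299] @.063 [ 0.53742842 -0.03860926  0.0292556 ]
q [-0.58  0.22  0.65  1.81 -0.14  1.16  1.36] tilt [-1.e-04 -2.e-04 -1.e+00] p [ 0.5374 -0.0389  0.1744] w 0.05986227110729853
tool delta [ 0.      0.0005 -0.0006]
```

The yellow foot and blue foot line up to within 1 mm. Lower it.

```bash
echo '[{"dz": 0.02,"aperture": 0.05},{"dz": 0.04,"aperture": 0.05},{"dz": 0.05,"aperture": 0.05},{"dz": 0.06,"aperture": 0.05},{"dz": 0.06,"aperture": 0.05},{"dz": 0.06,"aperture": 0.05}]' | python3 jog.py; echo '[{"dz": 0.005,"aperture": 0.05},{"dz": 0.01,"aperture": 0.05},{"dz": 0.015,"aperture": 0.05},{"dz": 0.018,"aperture": 0.05},{"dz": 0.018,"aperture": 0.05},{"dz": 0.018,"aperture": 0.05}]' | python3 jog.py;python3 st.py .5375 -.0385 .093
```

```text
time: 6.95
ee_pos: [0.5376, -0.0385, 0.1149]
eef_rot: [0.16, 0.987, 0.0, 0.0]
ft_force: [-0.1, 0.9, -0.8]
width: 0.0599
grip_force: 15.0
time: 7.55
ee_pos: [0.5373, -0.0384, 0.0965]
eef_rot: [0.16, 0.987, 0.0, -0.0]
ft_force: [-0.2, 0.5, -0.6]
width: 0.06
grip_force: 15.0
q [-0.55  0.32  0.62  1.89 -0.22  1.01  1.42] tilt [-1.e-04  0.e+00 -1.e+00] p [ 0.5373 -0.0384  0.0965] w 0.06000091754729364
tool delta [-0.0002 -0.      0.0035]
```

No contact yet. I'll go down the last few millimetres and check the force.

```bash
echo '[{"dz": 0.001,"aperture": 0.05},{"dz": 0.002,"aperture": 0.05},{"dz": 0.003,"aperture": 0.05},{"dz": 0.003,"aperture": 0.05},{"dz": 0.003,"aperture": 0.05}]' | python3 jog.py
python3 - <<'E'
from bench import r
import cv2
s=r.camera("side");cv2.imwrite("pics/side3.png",cv2.resize(s["img"][140:260,290:410,::-1],(480,480)))
E
```

```text
time: 8.05
ee_pos: [0.5373, -0.0384, 0.0935]
eef_rot: [0.16, 0.987, 0.0, -0.0]
ft_force: [-0.1, -0.4, -0.1]
width: 0.06
grip_force: 15.0
```

View pics/side3.png

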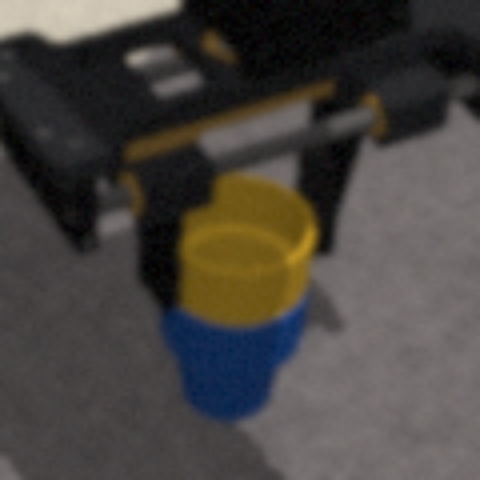

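The side crop shows the yellow collar (245,250) sitting on the blue rim (about y=315), upright. Open the fingers, then retreat upward.

```bash
echo '[{"aperture": 0.064},{"aperture": 0.07},{"aperture": 0.08},{"aperture": 0.087},{"aperture": 0.087},{"aperture": 0.087},{"dz": -0.01,"aperture": 0.087},{"dz": -0.03,"aperture": 0.087},{"dz": -0.06,"aperture": 0.087},{"dz": -0.09,"aperture": 0.087},{"dz": -0.12,"aperture": 0.087},{"dz": -0.15,"aperture": 0.087}]' | python3 jog.py
echo '[{"dx": 0.04,"aperture": 0.087},{"dx": 0.04,"dy": -0.04,"aperture": 0.087},{"dx": 0.04,"dy": -0.08,"aperture": 0.087},{"dx": 0.04,"dy": -0.12,"aperture": 0.087},{"dx": 0.04,"dy": -0.16,"aperture": 0.087},{"dx": 0.04,"dy": -0.20,"aperture": 0.087},{"dx": 0.04,"dy": -0.24,"aperture": 0.087},{"dx": 0.04,"dy": -0.24,"aperture": 0.087},{"dx": 0.04,"dy": -0.24,"aperture": 0.087}]' | python3 jog.py
python3 - <<'E'
from bench import r
from m import *
t,s=r.camera("top"),r.camera("side")
cv2.imwrite("pics/both4.png",np.hstack([cv2.resize(t["img"][170:330,180:420,::-1],(480,320)),cv2.resize(s["img"][140:260,290:410,::-1],(320,320))]))
h,g,A,B=measure(t,s,"y",(341,245),(350,200));print(h,g,A,B)
E
```

```text
time: 9.3
ee_pos: [0.5371, -0.0386, 0.2456]
eef_rot: [0.16, 0.987, 0.0, 0.0]
ft_force: [0.7, 1.5, 0.1]
width: 0.0872
grip_force: 0.0
time: 10.2
ee_pos: [0.4233, -0.2543, 0.244]
eef_rot: [0.161, 0.987, 0.0, 0.0]
ft_force: [1.1, 0.6, -0.2]
width: 0.0872
grip_force: 0.0
0.0914718918641634 0.0015762749309428037 [ 0.53882501 -0.03891678  0.0299722 ] [ 0.53756898 -0.03986916  0.03098122]
```

View pics/both4.png

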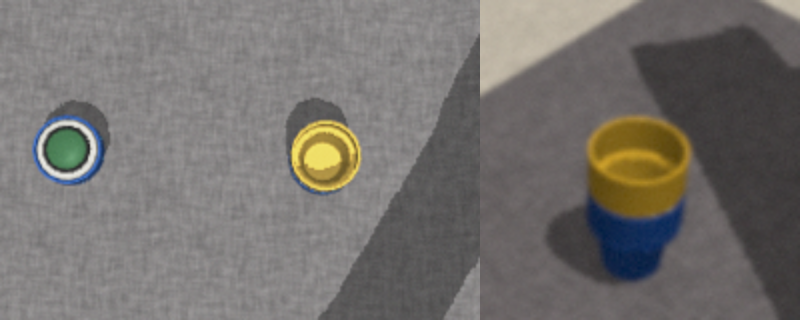

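The yellow cup is nested upright in the blue cup, at (325,157) in the top half and (638,165) in the side half. Its rim measures 0.0915 m against 0.0633 m for the blue rim, 28 mm above. The lens cup at (68,150) has not moved.

```bash
python3 -c "
from bench import r
print(r.close_job())"
```

```text
the job is handed in; nothing more can be done
None
```

The yellow cup is nested upright in the empty blue cup and let go, its rim measuring about 28 mm above the blue rim; the blue cup stands where it was (within about 2 mm), the lens cup was never approached, and I handed the job in at about 10 s, though no verdict came back.

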